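# Seat the reference disc in the probe-station chuck

## Task

Take the steel reference disc by its red knob, set it down flat near the edge of the brass chuck plate, and slide it inward over the plate with a gentle push, never lifting it over the middle and never forcing it, until you feel it drop fully home into the plate's shallow off-centre pocket. Let go of it, then throw the vacuum valve's lever fully over to hold it. Leave the other two discs where they stand.

Things in the scene. Friction and masses are not known exactly. Their poses are not given: they have to be found in the camera images.
- ref_disc: reference disc: flat bright steel disc, 44 mm diameter, 6 mm thick, about 90 g, with an upright red knob on its centre, 14 mm diameter, 28 mm tall (knob top 34 mm above the underside). Origin: centre of the underside; z along the knob. It starts in one of three places, about 85 mm apart, on the tray, a flat aluminium slab 12 mm high.
- copper_disc: bystander on the tray: a disc of the same size and shape, copper-coloured with a black knob. Origin: centre of the underside. Leave alone.
- white_disc: bystander on the tray: a disc of the same size and shape, white with a blue knob. Origin: centre of the underside. Leave alone.
- deck: the chuck's spring deck with its flat round brass plate, 156 mm diameter, 18 mm thick. Origin: centre of the plate's upper face, 72 mm above the bench when unloaded; z up. It starts to sink at about 1.5 N of downward force and gives 1.5 N for each further mm, to a hard stop 8 mm down; it does not move sideways. The disc dropping into the pocket lets it spring back up: the push is suddenly lost.
- chuck_face (a point): centre of the plate's upper face (the deck's origin; sinks with it). The plate has one round pocket, 48 mm diameter, 4 mm deep, dark floor, its centre 14 mm from this point in a direction unknown beforehand: the plate is turned to any angle on the deck and held fast, and no reading shows that angle. Once in, the pocket's rigid wall stops the disc sideways after at most 4 mm of play.
- valve (a joint): vacuum valve lever: a steel bar with a red ball, 26 mm diameter, on a low white block with a 70 x 50 mm footprint. 0 = leaning back on one side (off), 1.0 rad = fully over on the other side (on); it stays where it is left and moves at about 1 N at the ball. Hinge 22 mm above the bench, ball centre 80 mm from the hinge.
- valve_tip (a point): centre of the lever's red ball. Its own x axis is level when the lever stands upright at 0.5 rad and always points the way the lever swings as the joint grows (within 0.5 rad of level); y is along the hinge.
Mind the look-alikes: they are no part of the job. What is shaped like the part that bears valve but brown or purple is not meant.

How it is judged:
On the way, in this order (a step that is already met when the one before it is completed fails the run):
1. the disc is set flat on the plate's face near its edge (z of ref_disc in the frame of chuck_face between -0.0015 and 0.002 m and horizontal distance between ref_disc and chuck_face between 0.032 and 0.075 m and contact force between ref_disc and deck above 0.3 N), for 0.1 s.
2. the disc lies fully home in the pocket, and the gripper has let go of it (z of ref_disc in the frame of chuck_face below -0.003 m and angle between ref_disc's own z axis and vertical below 0.05 rad and horizontal distance between ref_disc and chuck_face below 0.02 m and contact force between ref_disc and the fingers below 0.05 N), for 0.2 s.
3. the valve lever is thrown fully over (value of joint valve above 0.85 rad), for 0.1 s.
At the end, for the whole second after the job is handed in: The reference disc lies at rest and flat in the pocket, its underside at least 3 mm below the plate's face and its tilt under 0.05 rad; the valve lever reads more than 0.85 rad; the other two discs have not moved more than 15 mm (z of ref_disc in the frame of chuck_face between -0.006 and -0.003 m and angle between ref_disc's own z axis and vertical below 0.05 rad and horizontal distance between ref_disc and chuck_face below 0.02 m and linear speed of ref_disc below 0.01 m/s and value of joint valve above 0.85 rad); the robot touches nothing.
It fails at once if the disc is forced: more than 22 N between it and the plate (contact force between ref_disc and deck above 22 N).
It fails at once if the disc is lifted or dropped over the middle: its centre within 25 mm of the plate's centre while its underside is more than 5 mm above the face (horizontal distance between ref_disc and chuck_face below 0.025 m and z of ref_disc in the frame of chuck_face above 0.005 m).
It fails at once if another disc is moved more than 15 mm (distance of any of copper_disc, white_disc from where it was at the start of the episode above 0.015 m).
It also fails if it takes over 72 s, if anything falls off the work surface, if the arm or the gripper's body presses on something with over 40 N, if the wrist force passes 120 N, or if a joint passes its speed limit or range.

## Robot

A 7-joint arm with a two-finger parallel gripper is mounted at the origin on the work surface. World frame = base frame: x ahead of the robot, y to its left, z up, the work surface at z = 0. Lengths are in m, angles in rad, forces in N, time in s.
With the tool pointing down it reaches from about 0.425 to 0.95 m from the base axis. Payload 4.7 kg.
Tool frame: the origin (TCP) lies at the very end of the fingers, on their centre line; the grasp point (between the pads) lies 19 mm behind it; z points along the fingers, y is the line along which they close (so a half turn about z gives the same grasp; the last joint's range is limited). The gripper opens to 87 mm and grips with 3 to 60 N. Pads are 19 mm wide; open, the fingers measure 117 mm over their backs; the gripper's body (75 mm by 190 mm) begins 51 mm behind the grasp point.
Start: joints at [1.142, 0.469, -0.049, 1.532, 0.024, 1.141, -0.082], TCP at [0.263, -0.622, 0.197] pointing down, gripper open.
Joint ranges: [-2.59, 2.59], [-0.33, 1.99], [-1.39, 1.29], [0.1, 2.45], [-1.04, 4.18], [0.21, 1.99], [-2.66, 2.66]. Speed limits (rad/s): [2.57, 2.57, 3.14, 3.14, 3.14, 3.14, 3.14].

## Interface

Orientations are given as a unit quaternion [x, y, z, w].
In Python, from plant import robot gives the robot as it stands.
- The arm moves only by the tool play_rows, never from a script. Its argument "series" is a list of rows, each an object with "turn": the turn, a rotation vector about the tool's x, y, z in rad, a list of three; "translation": the shift along the tool's x, y, z in mm, a list of three; "fingers": the closure, from 0 (fully open) to 1 (shut). A call has 1 to 12 rows; each row is the pose to reach, as a shift and turn from the pose commanded when the call began, along the tool's axes at that moment; what a row does not reach only later rows make up. A row lasts 1/12 s, in which the tool goes at most 41.7 mm and 7.16 degrees, less where a joint would pass 70% of its speed; a pose out of reach is approached as far as the arm can. A call with a gripper value outside its range is refused whole. The fingers move at their own pace and stop on an object; "grip_force" is the grip in N (left out, the last holds). Time passes only in rows, so rows that repeat a pose let the fingers close. It gives the time, the measured TCP pose, the force, the opening and the grip force at its end, in the units of the state.
- robot.read_state(): the state, without advancing time (a new reading comes with each control period).
- robot.camera(name): name is "scene" or "top" or "wrist"; returns a dict with "image" (480x640x3 uint8, blue, green, red), "fx", "fy", "cx", "cy" (pixels), "extrinsics" (4x4, takes a point from camera to world coordinates). Camera axes: x right, y down, z forward; pixel columns grow to the right and rows downward; lengths in m; the calibration is good to about 2 mm. A picture is of the moment at which its call begins. There is no depth.
- robot.hand_in(): hands the job in; it is judged then, once.
The state is a dict: "clock": time; "qpos": joint angles; "joint_velocities": joint speeds; "joint_torque": joint torques, N m; "eef_pos": TCP position; "ee_rot": TCP orientation; "force": force on the tool from outside, world axes, zero at the start; "wrist_torque": the same for the moment, N m; "grip_width": finger opening in m; "grip_force": force on a finger pad.
Only numpy, scipy, OpenCV 4.12 (cv2) and the standard library are available. Lean on these libraries where they do the work, as an engineer would, in place of code of your own. Each camera call takes 0.05 s, during which the arm holds its last target. There are 200 camera calls.

## Working session

There is one attempt and no reset: what is moved stays moved. The work goes in short steps, Python scripts to look and compute and a tool call to move; the robot and the scene stay as the last step left them, time stands still between calls to the robot, and variables do not carry over. Pictures are saved under pics/ and viewed, at most 10 in all, crops included, and the job is handed in when it is done.

Besides the shell and the picture viewer there is one more tool, called after "Request:" by a JSON object that holds its "fn" and its "kwargs". play_rows: Moves the arm, as the interface text tells. Its arguments: {"type":"object","properties":{"series":{"type":"array"},"grip_force":{"type":"number"}},"required":["series"]}

```bash
mkdir -p pics
cat > h.py <<'E'
import numpy as np,cv2
from plant import robot
from scipy.spatial.transform import Rotation as R
def ray(c,u,v,z):
    E=np.array(c["extrinsics"]);d=E[:3,:3]@np.array([(u-c["cx"])/c["fx"],(v-c["cy"])/c["fy"],1]);o=E[:3,3]
    return o+d*(z-o[2])/d[2]
def proj(c,p):
    E=np.linalg.inv(np.array(c["extrinsics"]));q=E[:3,:3]@np.array(p)+E[:3,3]
    return c["fx"]*q[0]/q[2]+c["cx"],c["fy"]*q[1]/q[2]+c["cy"]
def tool(p): # world target -> tool-axis shift mm
    s=robot.read_state();return R.from_quat(s["ee_rot"]).inv().apply(np.array(p)-s["eef_pos"])*1000
E
python3 - <<'E'
from h import *
ims=[]
for n in["top","scene"]:
    c=robot.camera(n);im=c["image"];cv2.imwrite(f"pics/{n}0.png",im)
    print(n,c["fx"],np.round(np.array(c["extrinsics"]),3).tolist())
s=robot.read_state();print(s)
E
```

```text
top 605.5214132158843 [[-0.007, -0.983, 0.181, 0.283], [-1.0, 0.006, -0.003, -0.038], [0.002, -0.181, -0.983, 1.37], [0.0, 0.0, 0.0, 1.0]]
scene 453.6720332703267 [[-0.845, 0.371, -0.386, 0.864], [0.535, 0.567, -0.626, 0.55], [-0.014, -0.735, -0.677, 0.722], [0.0, 0.0, 0.0, 1.0]]
{'clock': 0.1, 'qpos': array([ 1.14210057,  0.46937611, -0.04862877,  1.5335822 ,  0.02412937,
        1.14097837, -0.08233377]), 'joint_velocities': array([ 3.18127500e-03, -2.93641558e-03, -1.16647117e-03, -3.80729274e-03,
       -1.75653342e-05, -8.48665653e-04,  2.12334493e-04]), 'joint_torque': array([ 6.45031378e-04, -5.09171534e+01, -8.10907781e-02, -2.36829454e+01,
       -6.14922401e-02,  3.44455778e-02,  3.98324300e-05]), 'eef_pos': array([ 0.26252575, -0.62122394,  0.19629091]), 'ee_rot': array([ 9.80082724e-01,  1.98587720e-01, -2.09524422e-04, -8.53232213e-04]), 'force': array([-0.27568768,  0.3156182 ,  0.00706142]), 'wrist_torque': array([ 0.00272415, -0.02098628, -0.06408374]), 'grip_force': 0.0, 'grip_width': 0.08692183389288557}
```

View pics/top0.png

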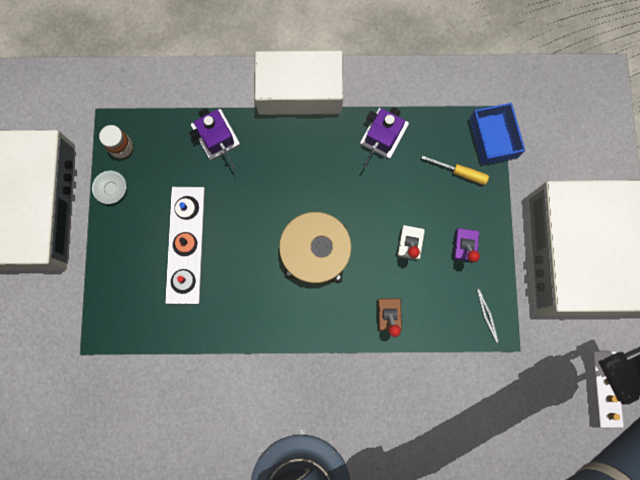

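View pics/scene0.png

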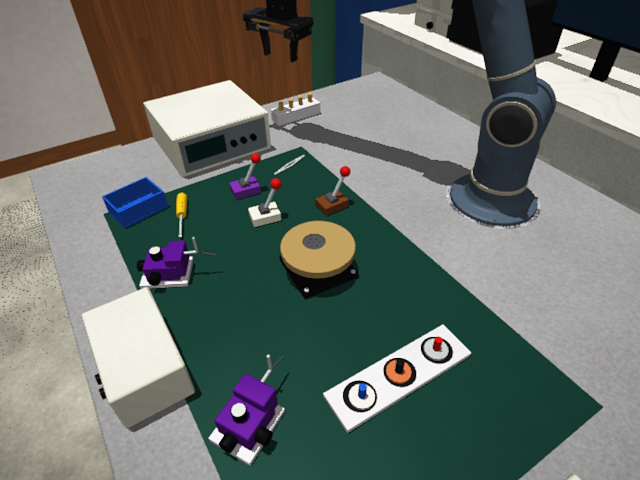

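The candidates for each item are:
- **Discs (top view):** the red-knobbed steel disc is at (182,281), copper with black knob at (184,243), and white with blue knob at (185,208). I choose the first.
- **Plate:** centre (315,247), with the dark pocket at (321,246).
- **Valves:** white block at (411,243) with its ball at (414,252). The purple one (466,245) and the brown one (390,316) are look-alikes, so I choose the white.

Next I measure these and check with a crop.

Run:
```python
from h import *
t=robot.camera("top");s=robot.camera("scene")
def blob(c,box,f):
    x0,y0,x1,y1=box;im=c["image"][y0:y1,x0:x1];h=cv2.cvtColor(im,cv2.COLOR_BGR2HSV)
    m=f(h).astype(np.uint8);n,l,st,ce=cv2.connectedComponentsWithStats(m)
    k=1+np.argmax(st[1:,4]);return ce[k]+[x0,y0],st[k,4],(l==k),(x0,y0)
red=lambda h:((h[...,0]<8)|(h[...,0]>172))&(h[...,1]>130)&(h[...,2]>80)
brass=lambda h:(h[...,0]>10)&(h[...,0]<28)&(h[...,1]>70)&(h[...,2]>90)
def tri(u,v):
    A=[];b=[]
    P=[]
    for c,p in((t,u),(s,v)):
        a=ray(c,*p,0);o=np.array(c["extrinsics"])[:3,3];d=(a-o)/np.linalg.norm(a-o);M=np.eye(3)-np.outer(d,d);A.append(M);b.append(M@o)
    return np.linalg.lstsq(np.vstack(A),np.hstack(b),rcond=None)[0]
k1=blob(t,(165,262,205,302),red);k2=blob(s,(420,330,460,365),red)
print("knob",k1[:2],k2[:2],tri(k1[0],k2[0]).round(4),ray(t,*k1[0],.040).round(4))
b1=blob(t,(395,222,428,266),red);b2=blob(s,(262,172,290,195),red)
print("ball",b1[:2],b2[:2],tri(b1[0],b2[0]).round(4))
for c,box,pb in((t,(270,205,360,285),(308,233,336,260)),(s,(275,215,360,265),(298,228,330,252))):
    _,a,m,o=blob(c,box,brass)
    pts=max(cv2.findContours(m.astype(np.uint8),0,1)[0],key=cv2.contourArea)[:,0]+o
    w=np.array([ray(c,*p,.072)[:2] for p in pts]).astype(np.float32)
    if c is s: # use full hull only on top face: keep all, report
        pass
    (cx,cy),r=cv2.minEnclosingCircle(w);print("plate",cx,cy,r)
    dark=lambda h:(h[...,2]<115)&(h[...,1]<90)
    p,a,_,_=blob(c,pb,dark);print("pocket",p,a,ray(c,*p,.068).round(4))
# valve block: white
wb=blob(t,(392,222,430,270),lambda h:(h[...,1]<50)&(h[...,2]>150));print("block",wb[0],ray(t,*wb[0],.02).round(4))
rr=cv2.minAreaRect(np.argwhere(wb[2])[:,::-1].astype(np.float32));bp=cv2.boxPoints(rr)+wb[3];print([ray(t,*p,.02)[:2].round(3).tolist() for p in bp])
a=cv2.resize(t["image"][200:305,155:255],(400,420));b=cv2.resize(t["image"][215:275,385:485],(400,240))
cv2.imwrite("pics/crop.png",np.hstack([a,np.vstack([b,np.zeros((180,400,3),np.uint8)])]))
for n,p in(("tray edge",(170,188)),("",(204,188)),("",(166,303)),("",(199,303))):print(n,ray(t,*p,.012).round(3))
```

```text
knob (array([180.16666667, 278.56666667]), np.int32(30)) (array([437.28282828, 343.32323232]), np.int32(99)) [0.444  0.2634 0.0326] [0.4432 0.2616 0.04  ]
ball (array([413.42424242, 251.51515152]), np.int32(99)) (array([275.36363636, 182.98989899]), np.int32(99)) [ 0.4913 -0.2466  0.0939]
plate 0.5070914030075073 -0.03626801073551178 0.07863670587539673
pocket [321.32208589 246.0797546 ] 326 [ 0.5091 -0.0502  0.068 ]
plate 0.5092054605484009 -0.03292446956038475 0.07918870449066162
pocket [313.5465587  241.32793522] 247 [ 0.5077 -0.0504  0.068 ]
block [410.72248804 238.32057416] [ 0.534  -0.2537  0.02  ]
[[0.496, -0.223], [0.566, -0.237], [0.557, -0.287], [0.488, -0.273]]
tray edge [0.658 0.299 0.012]
 [0.657 0.22  0.012]
 [0.392 0.298 0.012]
 [0.391 0.224 0.012]
```

View pics/crop.png

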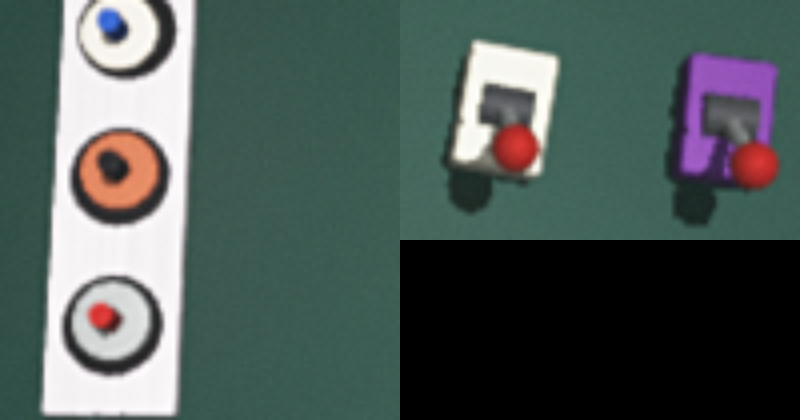

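The left half of the crop shows the bright disc with the red knob at the low-x end of the tray row. The right half shows the white-block valve with its ball leaning towards -x. Both choices hold.

Run:
```python
from h import *
s=robot.read_state();q=R.from_quat(s["ee_rot"])
print((q.inv()*R.from_quat([1,0,0,0])).as_rotvec())
for p in([.40,-.52,.27],[.52,-.2,.27],[.55,.05,.22],[.444,.263,.15]):print(tool(p).round(1))
```

```text
[-1.14683223e-03  2.94961032e-04  3.99880672e-01]
[166.  -40.  -73.4]
[ 401.1 -288.   -73.1]
[ 526.1 -506.6  -22.8]
[ 511.4 -744.    47.5]
```

Request:
{"fn": "play_rows", "kwargs": {"series": [{"turn": [0, 0, 0.1], "translation": [40, -10, -30], "fingers": 0}, {"turn": [0, 0, 0.2], "translation": [75, -20, -60], "fingers": 0}, {"turn": [0, 0, 0.3], "translation": [110, -30, -73], "fingers": 0}, {"turn": [0, 0, 0.4], "translation": [140, -35, -73], "fingers": 0}, {"turn": [0, 0, 0.4], "translation": [166, -50, -73], "fingers": 0}, {"turn": [0, 0, 0.4], "translation": [196, -80, -73], "fingers": 0}, {"turn": [0, 0, 0.4], "translation": [226, -110, -73], "fingers": 0}, {"turn": [0, 0, 0.4], "translation": [256, -140, -73], "fingers": 0}, {"turn": [0, 0, 0.4], "translation": [285, -170, -73], "fingers": 0}, {"turn": [0, 0, 0.4], "translation": [315, -200, -73], "fingers": 0}, {"turn": [0, 0, 0.4], "translation": [345, -230, -73], "fingers": 0}, {"turn": [0, 0, 0.4], "translation": [375, -260, -73], "fingers": 0}]}}

```text
clock: 1.2
eef_pos: [0.5055, -0.2386, 0.2703]
ee_rot: [1.0, -0.0, 0.0, 0.0]
force: [0.5, -0.3, 0.5]
grip_width: 0.0869
grip_force: 0.0
```

Run:
```python
from h import *
s=robot.read_state();q=R.from_quat(s["ee_rot"])
print(s["clock"],s["eef_pos"],(q.inv()*R.from_quat([1,0,0,0])).as_rotvec(),s["qpos"].round(2))
for p in([.55,.05,.22],[.444,.263,.15]):print(tool(p).round(1))
```

```text
1.2 [ 0.50546516 -0.23860028  0.27034151] [ 0.00025375 -0.00010993 -0.0003903 ] [ 0.5   0.23 -0.16  1.71  0.04  1.21 -1.24]
[  44.4 -288.6   50.3]
[ -61.7 -501.6  120.2]
```

Request:
{"fn": "play_rows", "kwargs": {"series": [{"turn": [0, 0, 0], "translation": [10, -38, 0], "fingers": 0}, {"turn": [0, 0, 0], "translation": [20, -76, 10], "fingers": 0}, {"turn": [0, 0, 0], "translation": [30, -114, 20], "fingers": 0}, {"turn": [0, 0, 0], "translation": [38, -152, 25], "fingers": 0}, {"turn": [0, 0, 0], "translation": [40, -190, 35], "fingers": 0}, {"turn": [0, 0, 0], "translation": [38, -228, 45], "fingers": 0}, {"turn": [0, 0, 0], "translation": [30, -266, 55], "fingers": 0}, {"turn": [0, 0, 0], "translation": [18, -302, 65], "fingers": 0}, {"turn": [0, 0, 0], "translation": [4, -338, 75], "fingers": 0}, {"turn": [0, 0, 0], "translation": [-10, -374, 85], "fingers": 0}, {"turn": [0, 0, 0], "translation": [-25, -410, 92], "fingers": 0}, {"turn": [0, 0, 0], "translation": [-40, -445, 100], "fingers": 0}]}}

```text
clock: 2.2
eef_pos: [0.4643, 0.206, 0.1699]
ee_rot: [1.0, -0.0, 0.0, -0.0]
force: [-0.5, 0.2, -0.3]
grip_width: 0.0868
grip_force: 0.0
```

Request:
{"fn": "play_rows", "kwargs": {"series": [{"turn": [0, 0, 0], "translation": [-12, -30, 5], "fingers": 0}, {"turn": [0, 0, 0], "translation": [-22, -57, 15], "fingers": 0}, {"turn": [0, 0, 0], "translation": [-22, -57, 20], "fingers": 0}, {"turn": [0, 0, 0], "translation": [-22, -57, 20], "fingers": 0}]}}

```text
clock: 2.53
eef_pos: [0.4417, 0.2625, 0.1491]
ee_rot: [1.0, 0.002, -0.001, 0.0]
force: [0.3, -0.4, -0.2]
grip_width: 0.0868
grip_force: 0.0
```

Run:
```python
from h import *
s=robot.read_state();print(s["clock"],s["eef_pos"],s["qpos"].round(2))
c=robot.camera("wrist");im=c["image"];cv2.imwrite("pics/w1.png",im)
h=cv2.cvtColor(im,cv2.COLOR_BGR2HSV);m=(((h[...,0]<8)|(h[...,0]>172))&(h[...,1]>130)&(h[...,2]>80)).astype(np.uint8)
n,l,st,ce=cv2.connectedComponentsWithStats(m);print(st[1:][st[1:,4]>50],ce[1:][st[1:,4]>50])
E=np.array(c["extrinsics"]);print(E.round(3))
k=1+np.argmax(st[1:,4]);
for z in(.032,.046):print(ray(c,*ce[k],z))
```

```text
2.5333 [0.44166395 0.26250127 0.14909497] [-0.24  0.3  -0.45  1.94  0.16  0.94 -2.34]
[[312 207  17  26 384]] [[320.0859375  219.81510417]]
[[ 0.003 -0.951 -0.308  0.527]
 [-1.    -0.003 -0.002  0.262]
 [ 0.001  0.308 -0.951  0.337]
 [ 0.     0.     0.     1.   ]]
[0.44305228 0.26241313 0.032     ]
[0.44690409 0.26240374 0.046     ]
```

View pics/w1.png

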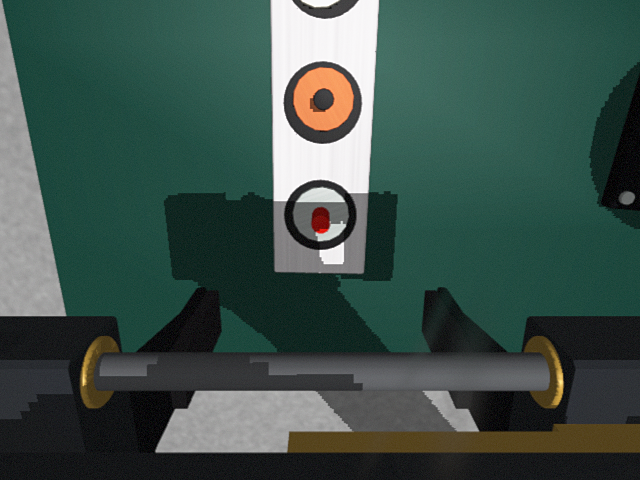

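The wrist view shows the red knob at pixel (320,220), between the fingers and about 2 mm ahead of the TCP in x. I descend and grip.

Request:
{"fn": "play_rows", "kwargs": {"series": [{"turn": [0, 0, 0], "translation": [2.5, 0, 35], "fingers": 0}, {"turn": [0, 0, 0], "translation": [2.5, 0, 70], "fingers": 0}, {"turn": [0, 0, 0], "translation": [2.5, 0, 100], "fingers": 0}, {"turn": [0, 0, 0], "translation": [2.5, 0, 118], "fingers": 0.3}, {"turn": [0, 0, 0], "translation": [2.5, 0, 125], "fingers": 0.5}, {"turn": [0, 0, 0], "translation": [2.5, 0, 125], "fingers": 0.7}, {"turn": [0, 0, 0], "translation": [2.5, 0, 125], "fingers": 0.9}, {"turn": [0, 0, 0], "translation": [2.5, 0, 125], "fingers": 1}, {"turn": [0, 0, 0], "translation": [2.5, 0, 125], "fingers": 1}, {"turn": [0, 0, 0], "translation": [2.5, 0, 125], "fingers": 1}, {"turn": [0, 0, 0], "translation": [2.5, 0, 125], "fingers": 1}, {"turn": [0, 0, 0], "translation": [2.5, 0, 125], "fingers": 1}], "grip_force": 25}}

```text
clock: 3.58
eef_pos: [0.4462, 0.2616, 0.0258]
ee_rot: [1.0, -0.0, 0.001, -0.0]
force: [-0.7, -0.4, -0.0]
grip_width: 0.0348
grip_force: 0.0
```

Request:
{"fn": "play_rows", "kwargs": {"series": [{"turn": [0, 0, 0], "translation": [-1, 0, 3], "fingers": 1}, {"turn": [0, 0, 0], "translation": [-1, 0, 3], "fingers": 1}, {"turn": [0, 0, 0], "translation": [-1, 0, 3], "fingers": 1}, {"turn": [0, 0, 0], "translation": [-1, 0, 3], "fingers": 1}, {"turn": [0, 0, 0], "translation": [-1, 0, 3], "fingers": 1}, {"turn": [0, 0, 0], "translation": [-1, 0, 3], "fingers": 1}, {"turn": [0, 0, 0], "translation": [-1, 0, 3], "fingers": 1}, {"turn": [0, 0, 0], "translation": [-1, 0, 3], "fingers": 1}]}}

```text
clock: 4.25
eef_pos: [0.4449, 0.2614, 0.0222]
ee_rot: [1.0, -0.0, 0.0, 0.0]
force: [-0.7, -0.4, 0.3]
grip_width: 0.0003
grip_force: 0.0
```

Run:
```python
from h import *
c=robot.camera("wrist");a=c["image"]
s=robot.camera("scene");b=s["image"][300:440,320:500]
cv2.imwrite("pics/w2.png",np.hstack([cv2.resize(a,(400,300)),cv2.resize(b,(386,300))]))
t=robot.camera("top");cv2.imwrite("pics/t2.png",t["image"])
print(proj(c,robot.read_state()["eef_pos"]))
```

```text
(np.float64(319.56249834039215), np.float64(286.5134619591946))
```

View pics/w2.png

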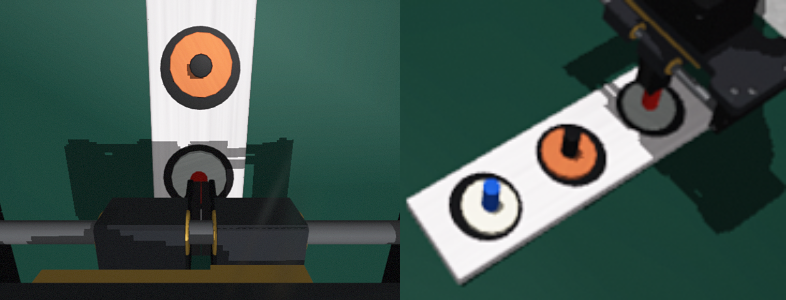

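Run:
```python
from h import *
print(robot.read_state()["eef_pos"])
w1=cv2.imread("pics/w1.png");
c=robot.camera("wrist")
def red(im):
    h=cv2.cvtColor(im,cv2.COLOR_BGR2HSV);return (((h[...,0]<8)|(h[...,0]>172))&(h[...,1]>130)&(h[...,2]>60)).astype(np.uint8)
m=red(c["image"]);n,l,st,ce=cv2.connectedComponentsWithStats(m);k=1+np.argmax(st[1:,4]);print("red now",st[k],ray(c,ce[k][0],st[k][1],.018))
def dark(im,box):
    x0,y0,x1,y1=box;g=im[y0:y1,x0:x1].max(2);return g
# column profile through the disc, now
for x in(290,350):print(x,c["image"][225:330,x].max(1).tolist())
print("y0 at rows",[ (v,ray(c,320,v,.018)[0].round(4)) for v in(230,240,250,280,320)])
t=robot.camera("top");s=robot.camera("scene")
for nm,cc,box in(("top",t,(160,260,210,305)),("scene",s,(410,325,470,375))):
    x0,y0,x1,y1=box;m=red(cc["image"][y0:y1,x0:x1]);n,l,st,ce=cv2.connectedComponentsWithStats(m)
    if n>1:
        k=1+np.argmax(st[1:,4]);p=ce[k]+[x0,y0];print(nm,p,st[k],ray(cc,*p,.030))
```

```text
[0.44486468 0.26143871 0.02224466]
red now [305 274  27  17 340] [0.44966515 0.26202877 0.018     ]
290 [241, 242, 242, 240, 241, 241, 242, 242, 242, 243, 249, 255, 129, 28, 5, 10, 22, 19, 24, 20, 21, 21, 14, 13, 15, 57, 80, 82, 92, 110, 110, 109, 108, 107, 109, 103, 106, 107, 109, 105, 107, 103, 106, 108, 103, 102, 102, 104, 101, 104, 100, 106, 105, 102, 105, 102, 99, 105, 105, 105, 106, 104, 103, 105, 107, 107, 108, 104, 104, 106, 105, 104, 106, 108, 108, 104, 104, 106, 106, 105, 101, 104, 103, 105, 106, 104, 108, 108, 110, 83, 39, 23, 25, 29, 29, 30, 30, 25, 28, 29, 27, 25, 25, 26, 25]
350 [155, 128, 130, 134, 135, 134, 134, 130, 133, 133, 135, 133, 137, 137, 135, 85, 31, 10, 13, 25, 17, 16, 19, 20, 16, 29, 18, 16, 21, 56, 79, 81, 98, 104, 105, 107, 106, 107, 108, 105, 107, 105, 108, 109, 106, 105, 108, 109, 114, 108, 106, 107, 106, 103, 110, 110, 109, 104, 104, 106, 105, 103, 106, 104, 104, 106, 107, 109, 106, 104, 111, 111, 106, 108, 106, 107, 103, 104, 106, 105, 107, 104, 108, 109, 110, 97, 53, 20, 19, 19, 7, 23, 29, 34, 35, 25, 23, 32, 26, 33, 32, 28, 25, 30, 23]
y0 at rows [(230, np.float64(0.4723)), (240, np.float64(0.4673)), (250, np.float64(0.4622)), (280, np.float64(0.4465)), (320, np.float64(0.4243))]
scene [436.76363636 346.45454545] [23 17  9 10 55] [0.44766926 0.26679293 0.03      ]
```

Run:
```python
from h import *
c=robot.camera("wrist")["image"][230:380,250:390];s=robot.camera("scene")["image"][300:375,395:465]
cv2.imwrite("pics/z.png",np.hstack([cv2.resize(c,(400,430),interpolation=2),cv2.resize(s,(400,430),interpolation=2)]))
```

```text
(no output)
```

View pics/z.png

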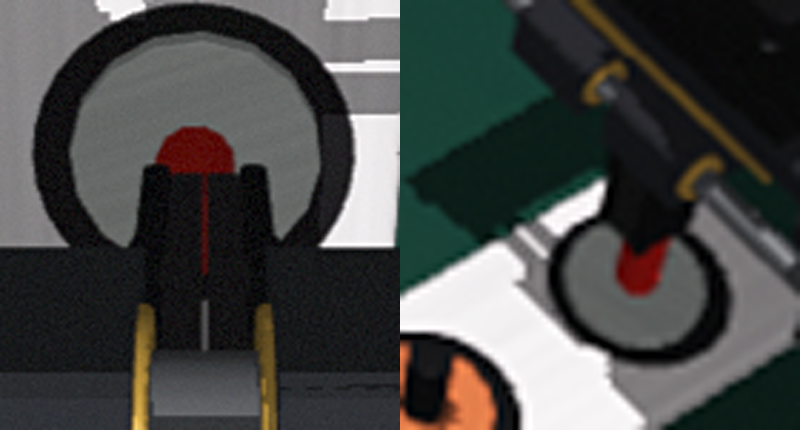

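Run:
```python
from h import *
c=robot.camera("wrist");E=np.linalg.inv(np.array(c["extrinsics"]));p=robot.read_state()["eef_pos"]
print(c["fx"],np.array(c["extrinsics"])[:3,3])
for dz in(0,.01,.02,.025):
  for dx in(0,.0095):
    q=E[:3,:3]@(p+[dx,0,dz])+E[:3,3];print(dz,dx,"row",c["fy"]*q[1]/q[2]+c["cy"],"open px",c["fx"]*.0868/q[2])
im=cv2.imread("pics/w1.png")
for r in(293,300,310,330):print(r,"".join('#' if v<45 else '.' for v in im[r,190:450].max(1)))
```

```text
420.1622954440911 [0.52964272 0.26059137 0.20994911]
0 0 row 286.47732579406085 open px 178.21762959242096
0 0.0095 row 268.3283277629928 open px 180.78387359675776
0.01 0 row 295.3986167538134 open px 186.91404375958703
0.01 0.0095 row 276.48545068374796 open px 189.73883105297568
0.02 0 row 305.2352296205871 open px 196.50270753901754
0.02 0.0095 row 285.4927994030614 open px 199.6271734695816
0.025 0 row 310.541961773544 open px 201.67567419648097
0.025 0.0095 row 290.3579604602121 open px 204.9681877840256
293 ...########################################################.############################################################################################...................................................................................#########################
300 ############################################################################################################################################################..............................................................................##########################
310 ##############################............###########################################################################################################################....................................................................###########################
330 ################################.................................################################################################################################################.###...................................................############################
```

The crop shows the closed fingers above the knob, and the whole knob can be seen below and through the slit. The open finger spacing (about 204 px) puts the real fingertips about 24 mm behind the reported TCP. I'll half-open, lower slowly, and watch the force.

Request:
{"fn": "play_rows", "kwargs": {"series": [{"turn": [0, 0, 0], "translation": [0, -1, 0], "fingers": 0.55}, {"turn": [0, 0, 0], "translation": [0, -1, 0], "fingers": 0.55}, {"turn": [0, 0, 0], "translation": [0, -1, 0], "fingers": 0.55}, {"turn": [0, 0, 0], "translation": [0, -1, 0], "fingers": 0.55}, {"turn": [0, 0, 0], "translation": [0, -1, 0], "fingers": 0.55}, {"turn": [0, 0, 0], "translation": [0, -1, 0], "fingers": 0.55}, {"turn": [0, 0, 0], "translation": [0, -1, 2], "fingers": 0.55}, {"turn": [0, 0, 0], "translation": [0, -1, 4], "fingers": 0.55}, {"turn": [0, 0, 0], "translation": [0, -1, 6], "fingers": 0.55}, {"turn": [0, 0, 0], "translation": [0, -1, 6], "fingers": 0.55}]}}

```text
clock: 5.53
eef_pos: [0.4445, 0.2622, 0.0157]
ee_rot: [1.0, -0.0, -0.0, 0.0]
force: [0.5, 0.5, -0.7]
grip_width: 0.0389
grip_force: 0.0
```

Request:
{"fn": "play_rows", "kwargs": {"series": [{"turn": [0, 0, 0], "translation": [-1, 0, 3], "fingers": 0.55}, {"turn": [0, 0, 0], "translation": [-1, 0, 6], "fingers": 0.55}, {"turn": [0, 0, 0], "translation": [-1, 0, 8], "fingers": 0.55}, {"turn": [0, 0, 0], "translation": [-1, 0, 10], "fingers": 0.55}, {"turn": [0, 0, 0], "translation": [-1, 0, 10], "fingers": 0.55}]}}

```text
clock: 5.95
eef_pos: [0.4436, 0.2622, 0.0058]
ee_rot: [1.0, -0.0, -0.0, 0.0]
force: [0.1, -0.4, 0.2]
grip_width: 0.0389
grip_force: 0.0
```

Request:
{"fn": "play_rows", "kwargs": {"series": [{"turn": [0, 0, 0], "translation": [0, 0, 2], "fingers": 0.55}, {"turn": [0, 0, 0], "translation": [0, 0, 4], "fingers": 0.55}, {"turn": [0, 0, 0], "translation": [0, 0, 6], "fingers": 0.55}, {"turn": [0, 0, 0], "translation": [0, 0, 6], "fingers": 0.8}, {"turn": [0, 0, 0], "translation": [0, 0, 6], "fingers": 1}, {"turn": [0, 0, 0], "translation": [0, 0, 6], "fingers": 1}, {"turn": [0, 0, 0], "translation": [0, 0, 6], "fingers": 1}, {"turn": [0, 0, 0], "translation": [0, 0, 6], "fingers": 1}, {"turn": [0, 0, 0], "translation": [0, 0, 6], "fingers": 1}, {"turn": [0, 0, 0], "translation": [0, 0, 6], "fingers": 1}]}}

```text
clock: 6.78
eef_pos: [0.444, 0.2625, 0.0003]
ee_rot: [1.0, -0.0, 0.0, -0.0]
force: [0.4, 0.5, 0.4]
grip_width: 0.0131
grip_force: 25.0
```

Request:
{"fn": "play_rows", "kwargs": {"series": [{"turn": [0, 0, 0], "translation": [0, 0, -10], "fingers": 1}, {"turn": [0, 0, 0], "translation": [0, 0, -40], "fingers": 1}, {"turn": [0, 0, 0], "translation": [0, 0, -75], "fingers": 1}, {"turn": [0, 0, 0], "translation": [8, 30, -100], "fingers": 1}, {"turn": [0, 0, 0], "translation": [18, 65, -100], "fingers": 1}, {"turn": [0, 0, 0], "translation": [28, 100, -100], "fingers": 1}, {"turn": [0, 0, 0], "translation": [38, 135, -100], "fingers": 1}, {"turn": [0, 0, 0], "translation": [48, 170, -100], "fingers": 1}, {"turn": [0, 0, 0], "translation": [56, 205, -100], "fingers": 1}, {"turn": [0, 0, 0], "translation": [62, 230, -100], "fingers": 1}, {"turn": [0, 0, 0], "translation": [64, 244, -100], "fingers": 1}, {"turn": [0, 0, 0], "translation": [64, 244, -100], "fingers": 1}]}}

```text
clock: 7.78
eef_pos: [0.5081, 0.0138, 0.1006]
ee_rot: [1.0, -0.004, 0.0, 0.001]
force: [0.9, -0.8, -0.9]
grip_width: 0.0126
grip_force: 25.0
```

Run:
```python
from h import *
s=robot.read_state();print(s["eef_pos"],s["force"],s["grip_width"])
c=robot.camera("wrist");t=robot.camera("top");sc=robot.camera("scene")
a=c["image"];cv2.imwrite("pics/w3.png",a)
cv2.imwrite("pics/m3.png",np.hstack([cv2.resize(a,(440,330)),cv2.resize(sc["image"][190:310,250:380],(357,330))]))
```

```text
[0.50809739 0.01380004 0.10060028] [ 0.87498884 -0.83336124 -0.87847518] 0.012562593696371246
```

View pics/m3.png

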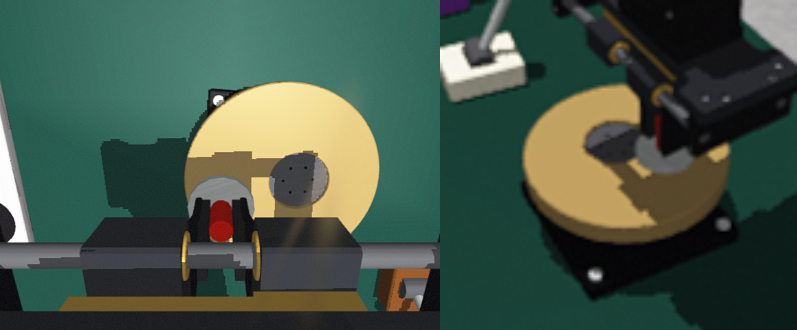

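The wrist view shows the disc held flat with its knob at about (320,320) full scale. The pocket is near (433,262), to the -y side and slightly off in x. I measure both from here.

Run:
```python
from h import *
c=robot.camera("wrist");im=c["image"];h=cv2.cvtColor(im,cv2.COLOR_BGR2HSV)
sat=h[...,1]
m=((sat<80)).astype(np.uint8);m[:215]=0;m[305:]=0;m[:,:385]=0;m[:,490:]=0
m=cv2.morphologyEx(m,cv2.MORPH_OPEN,np.ones((3,3)));m=cv2.morphologyEx(m,cv2.MORPH_CLOSE,np.ones((7,7)))
k=max(cv2.findContours(m,0,1)[0],key=cv2.contourArea)[:,0]
w=np.array([ray(c,*p,.072)[:2] for p in k],np.float32);print("pocket rim",cv2.minEnclosingCircle(w),cv2.fitEllipse(w*1000))
# plate rim: brass, upper arc
b=((h[...,0]>10)&(h[...,0]<30)&(sat>80)&(h[...,2]>60)).astype(np.uint8);b[:100]=0;b[310:]=0
k=max(cv2.findContours(b,0,1)[0],key=cv2.contourArea)[:,0]
# rim points: topmost per column & rightmost per row (away from gripper)
P=[]
for x in range(300,555,4):
    r=np.flatnonzero(b[:,x]);
    if len(r):P.append((x,r[0]))
for y in range(180,300,4):
    r=np.flatnonzero(b[y]);P.append((r[-1],y))
w=np.array([ray(c,*p,.072)[:2] for p in P])
from scipy.optimize import least_squares
f=least_squares(lambda q:np.hypot(*(w-q[:2]).T)-.078,[.508,-.0355],loss='soft_l1',f_scale=.001);print("plate",f.x,np.abs(f.fun).max())
# held disc rim, top face z
z=robot.read_state()["eef_pos"][2]+.0117+.006
d=((sat<60)&(h[...,2]>85)).astype(np.uint8);P=[]
for x in range(280,362,4):
    r=np.flatnonzero(d[240:300,x]);
    if len(r):P.append((x,r[0]+240))
w=np.array([ray(c,*p,z)[:2] for p in P]);
f=least_squares(lambda q:np.hypot(*(w-q[:2]).T)-.022,[.508,.014],loss='soft_l1',f_scale=.001);print("disc",f.x,np.abs(f.fun).max(),len(P),robot.read_state()["eef_pos"],robot.read_state()["force"])
```

```text
pocket rim ((0.5092005729675293, -0.04887105152010918), 0.023469842970371246) ((509.2068176269531, -48.652713775634766), (45.330101013183594, 46.05033874511719), 40.48518753051758)
plate [ 0.5076955  -0.03466108] 0.0009460619405667892
disc [0.50833417 0.0186166 ] 0.00042181273305970726 21 [0.50751061 0.02006933 0.10054574] [ 0.41302549 -0.43633836 -0.98427187]
```

Request:
{"fn": "play_rows", "kwargs": {"series": [{"turn": [0, 0, 0], "translation": [1, 0, 12], "fingers": 1}, {"turn": [0, 0, 0], "translation": [1, 0, 24], "fingers": 1}, {"turn": [0, 0, 0], "translation": [1, 0, 32], "fingers": 1}, {"turn": [0, 0, 0], "translation": [1, 0, 36], "fingers": 1}, {"turn": [0, 0, 0], "translation": [1, 0, 37], "fingers": 1}, {"turn": [0, 0, 0], "translation": [1, 0, 38], "fingers": 1}, {"turn": [0, 0, 0], "translation": [1, 0, 39], "fingers": 1}, {"turn": [0, 0, 0], "translation": [1, 0, 40], "fingers": 1}, {"turn": [0, 0, 0], "translation": [1, 0, 41], "fingers": 1}, {"turn": [0, 0, 0], "translation": [1, 0, 41], "fingers": 1}, {"turn": [0, 0, 0], "translation": [1, 0, 41], "fingers": 1}]}}

```text
clock: 8.9
eef_pos: [0.5093, 0.0185, 0.0597]
ee_rot: [1.0, -0.0, 0.001, -0.0]
force: [1.0, 0.6, 1.1]
grip_width: 0.0133
grip_force: 25.0
```

Request:
{"fn": "play_rows", "kwargs": {"series": [{"turn": [0, 0, 0], "translation": [0, 0, 0.7], "fingers": 1}, {"turn": [0, 0, 0], "translation": [0, 0, 1.4], "fingers": 1}, {"turn": [0, 0, 0], "translation": [0, 0, 2], "fingers": 1}, {"turn": [0, 0, 0], "translation": [0, 0, 2], "fingers": 1}, {"turn": [0, 0, 0], "translation": [0, 0, 2], "fingers": 1}, {"turn": [0, 0, 0], "translation": [0, 0, 2], "fingers": 1}]}}

```text
clock: 9.4
eef_pos: [0.5092, 0.0185, 0.0575]
ee_rot: [1.0, -0.0, 0.0, -0.0]
force: [-0.4, 0.6, 4.5]
grip_width: 0.0131
grip_force: 25.0
```

Request:
{"fn": "play_rows", "kwargs": {"series": [{"turn": [0, 0, 0], "translation": [0, 3, 0], "fingers": 1}, {"turn": [0, 0, 0], "translation": [0, 8, 0], "fingers": 1}, {"turn": [0, 0, 0], "translation": [0, 13, 0], "fingers": 1}, {"turn": [0, 0, 0], "translation": [0, 18, 0], "fingers": 1}, {"turn": [0, 0, 0], "translation": [0, 23, 0], "fingers": 1}, {"turn": [0, 0, 0], "translation": [0, 28, 0], "fingers": 1}, {"turn": [0, 0, 0], "translation": [0, 33, 0], "fingers": 1}, {"turn": [0, 0, 0], "translation": [0, 38, 0], "fingers": 1}, {"turn": [0, 0, 0], "translation": [0, 43, 0], "fingers": 1}, {"turn": [0, 0, 0], "translation": [0, 48, 0], "fingers": 1}, {"turn": [0, 0, 0], "translation": [0, 53, 0], "fingers": 1}, {"turn": [0, 0, 0], "translation": [0, 56, 0], "fingers": 1}]}}

```text
clock: 10.4
eef_pos: [0.5087, -0.0385, 0.0572]
ee_rot: [1.0, -0.001, -0.0, 0.0]
force: [-0.2, 4.0, 4.0]
grip_width: 0.013
grip_force: 25.0
```

Request:
{"fn": "play_rows", "kwargs": {"series": [{"turn": [0, 0, 0], "translation": [0, 1, 0], "fingers": 1}, {"turn": [0, 0, 0], "translation": [0, 2, 0], "fingers": 1}, {"turn": [0, 0, 0], "translation": [0, 3, 0], "fingers": 1}, {"turn": [0, 0, 0], "translation": [0, 4, 0], "fingers": 1}, {"turn": [0, 0, 0], "translation": [0, 5, 0], "fingers": 1}, {"turn": [0, 0, 0], "translation": [0, 6, 0], "fingers": 1}, {"turn": [0, 0, 0], "translation": [0, 7, 0], "fingers": 1}, {"turn": [0, 0, 0], "translation": [0, 8, 0], "fingers": 1}, {"turn": [0, 0, 0], "translation": [0, 9, 0], "fingers": 1}, {"turn": [0, 0, 0], "translation": [0, 10, 0], "fingers": 1}, {"turn": [0, 0, 0], "translation": [0, 10, 0], "fingers": 1}, {"turn": [0, 0, 0], "translation": [0, 10, 0], "fingers": 1}]}}

```text
clock: 11.4
eef_pos: [0.5077, -0.049, 0.0565]
ee_rot: [1.0, -0.001, -0.001, 0.001]
force: [0.4, -0.1, -1.5]
grip_width: 0.0129
grip_force: 25.0
```

The push has gone (Fz from +4 to -1.5), so the disc is over or in the pocket. I seat it gently and feel for the floor and wall.

Request:
{"fn": "play_rows", "kwargs": {"series": [{"turn": [0, 0, 0], "translation": [0, 0, 0.6], "fingers": 1}, {"turn": [0, 0, 0], "translation": [0, 0, 1.2], "fingers": 1}, {"turn": [0, 0, 0], "translation": [0, 0, 1.8], "fingers": 1}, {"turn": [0, 0, 0], "translation": [0, 0, 1.8], "fingers": 1}, {"turn": [0, 0, 0], "translation": [0, 0, 1.8], "fingers": 1}, {"turn": [0, 0, 0], "translation": [0, 0, 1.8], "fingers": 1}]}}

```text
clock: 11.9
eef_pos: [0.5088, -0.0478, 0.0555]
ee_rot: [1.0, -0.0, 0.0, 0.0]
force: [-0.9, -1.4, 1.3]
grip_width: 0.013
grip_force: 25.0
```

Request:
{"fn": "play_rows", "kwargs": {"series": [{"turn": [0, 0, 0], "translation": [0, 1, 0], "fingers": 1}, {"turn": [0, 0, 0], "translation": [0, 2, 0], "fingers": 1}, {"turn": [0, 0, 0], "translation": [0, 3, 0], "fingers": 1}, {"turn": [0, 0, 0], "translation": [0, 4, 0], "fingers": 1}, {"turn": [0, 0, 0], "translation": [0, 4, 0], "fingers": 1}]}}

```text
clock: 12.32
eef_pos: [0.5094, -0.0508, 0.0556]
ee_rot: [1.0, 0.0, 0.001, -0.001]
force: [0.8, 2.7, 1.1]
grip_width: 0.0132
grip_force: 25.0
```

The wall is felt in y, and the low force at this depth confirms the disc is on the pocket floor. I back off to the pocket centre, then release and lift.

Request:
{"fn": "play_rows", "kwargs": {"series": [{"turn": [0, 0, 0], "translation": [0, -1.5, 0], "fingers": 1}, {"turn": [0, 0, 0], "translation": [0, -2.5, -0.5], "fingers": 1}, {"turn": [0, 0, 0], "translation": [0, -2.5, -0.5], "fingers": 0.7}, {"turn": [0, 0, 0], "translation": [0, -2.5, -0.5], "fingers": 0.6}, {"turn": [0, 0, 0], "translation": [0, -2.5, -0.5], "fingers": 0.5}, {"turn": [0, 0, 0], "translation": [0, -2.5, -0.5], "fingers": 0.4}, {"turn": [0, 0, 0], "translation": [0, -2.5, -0.5], "fingers": 0.4}, {"turn": [0, 0, 0], "translation": [0, -2.5, -0.5], "fingers": 0.4}, {"turn": [0, 0, 0], "translation": [0, -2.5, -15], "fingers": 0.4}, {"turn": [0, 0, 0], "translation": [0, -2.5, -45], "fingers": 0.4}, {"turn": [0, 0, 0], "translation": [0, -2.5, -80], "fingers": 0.4}, {"turn": [0, 0, 0], "translation": [0, -2.5, -90], "fingers": 0.4}]}}

```text
clock: 13.32
eef_pos: [0.5117, -0.0489, 0.1499]
ee_rot: [1.0, -0.0, 0.004, 0.0]
force: [0.9, 0.4, 0.5]
grip_width: 0.0519
grip_force: 0.0
```

Run:
```python
from h import *
s=robot.read_state();print(s["eef_pos"],s["grip_width"],s["qpos"].round(2))
c=robot.camera("wrist");sc=robot.camera("scene")
cv2.imwrite("pics/m4.png",np.hstack([cv2.resize(c["image"],(440,330)),cv2.resize(sc["image"][160:290,230:370],(357,330))]))
for p in([.455,-.240,.15],[.455,-.240,.055]):print(tool(p).round(1))
```

```text
[ 0.51172553 -0.04888422  0.14993842] 0.05192428344305054 [ 0.31  0.28 -0.36  1.95  0.12  0.92 -1.68]
[-55.7 190.9  -2.3]
[-56.2 190.8  92.7]
```

View pics/m4.png

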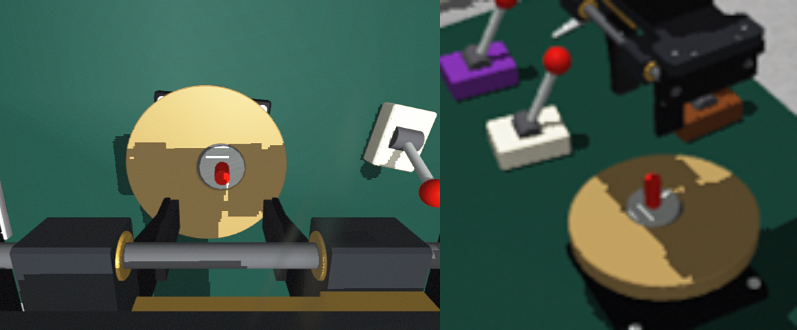

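The wrist view shows the disc seated inside the plate and its knob upright, around (222,173) in the composite. The valve is at upper right, ball still leaning towards -x. Next I go behind the ball with the fingers closed.

Request:
{"fn": "play_rows", "kwargs": {"series": [{"turn": [0, 0, 0], "translation": [-8, 33, 0], "fingers": 1}, {"turn": [0, 0, 0], "translation": [-20, 70, 0], "fingers": 1}, {"turn": [0, 0, 0], "translation": [-31, 107, 0], "fingers": 1}, {"turn": [0, 0, 0], "translation": [-42, 144, 0], "fingers": 1}, {"turn": [0, 0, 0], "translation": [-52, 178, 0], "fingers": 1}, {"turn": [0, 0, 0], "translation": [-55, 191, 0], "fingers": 1}, {"turn": [0, 0, 0], "translation": [-55, 191, 25], "fingers": 1}, {"turn": [0, 0, 0], "translation": [-55, 191, 50], "fingers": 1}, {"turn": [0, 0, 0], "translation": [-55, 191, 75], "fingers": 1}, {"turn": [0, 0, 0], "translation": [-55, 191, 87], "fingers": 1}, {"turn": [0, 0, 0], "translation": [-55, 191, 87], "fingers": 1}]}}

```text
clock: 14.33
eef_pos: [0.45, -0.2385, 0.0541]
ee_rot: [1.0, -0.0, -0.004, -0.002]
force: [-0.5, 0.4, 0.8]
grip_width: 0.0005
grip_force: 0.0
```

Request:
{"fn": "play_rows", "kwargs": {"series": [{"turn": [0, 0, 0], "translation": [10, 2, -4], "fingers": 1}, {"turn": [0, 0, 0], "translation": [20, 4, -4], "fingers": 1}, {"turn": [0, 0, 0], "translation": [30, 6, -4], "fingers": 1}, {"turn": [0, 0, 0], "translation": [40, 8, -4], "fingers": 1}, {"turn": [0, 0, 0], "translation": [50, 10, -4], "fingers": 1}, {"turn": [0, 0, 0], "translation": [60, 12, -4], "fingers": 1}, {"turn": [0, 0, 0], "translation": [70, 14, -4], "fingers": 1}, {"turn": [0, 0, 0], "translation": [78, 15, -4], "fingers": 1}, {"turn": [0, 0, 0], "translation": [84, 16, -4], "fingers": 1}, {"turn": [0, 0, 0], "translation": [88, 17, -4], "fingers": 1}, {"turn": [0, 0, 0], "translation": [90, 17, -4], "fingers": 1}, {"turn": [0, 0, 0], "translation": [90, 17, -4], "fingers": 1}]}}

```text
clock: 15.33
eef_pos: [0.5401, -0.2564, 0.0617]
ee_rot: [1.0, -0.0, -0.004, -0.001]
force: [-7.3, 0.7, 5.1]
grip_width: 0.0007
grip_force: 4.0
```

```bash
cat > b.py <<'E'
from h import *
s=robot.read_state();print(s["eef_pos"],s["force"])
t=robot.camera("top");c=robot.camera("scene")
for n,cc,(x0,y0,x1,y1) in(("top",t,(395,205,432,262)),("scene",c,(225,165,300,230))):
    h=cv2.cvtColor(cc["image"][y0:y1,x0:x1],cv2.COLOR_BGR2HSV);m=(((h[...,0]<8)|(h[...,0]>172))&(h[...,1]>130)&(h[...,2]>60)).astype(np.uint8)
    _,l,st,ce=cv2.connectedComponentsWithStats(m)
    for k in range(1,len(st)):
        if st[k,4]>15:print(n,ce[k]+[x0,y0],st[k,4],ray(cc,*(ce[k]+[x0,y0]),.092))
E
python3 b.py
```

```text
[ 0.54007058 -0.25641107  0.06174114] [-7.34356473  0.71309183  5.05252514]
scene [245.11956522 190.95652174] 92 [ 0.56351368 -0.25983185  0.092     ]
```

The ball has moved about 74 mm of the expected 77 mm, and the force is rising against the stop. I retreat and check.

Request:
{"fn": "play_rows", "kwargs": {"series": [{"turn": [0, 0, 0], "translation": [-12, -2, 0], "fingers": 1}, {"turn": [0, 0, 0], "translation": [-28, -5, 0], "fingers": 1}, {"turn": [0, 0, 0], "translation": [-40, -8, -10], "fingers": 1}, {"turn": [0, 0, 0], "translation": [-50, -10, -40], "fingers": 1}, {"turn": [0, 0, 0], "translation": [-50, -10, -75], "fingers": 1}, {"turn": [0, 0, 0], "translation": [-50, -10, -110], "fingers": 1}, {"turn": [0, 0, 0], "translation": [-50, -10, -140], "fingers": 1}, {"turn": [0, 0, 0], "translation": [-50, -10, -140], "fingers": 1}, {"turn": [0, 0, 0], "translation": [-50, -10, -140], "fingers": 1}]}}

```text
clock: 16.18
eef_pos: [0.4955, -0.2473, 0.2048]
ee_rot: [1.0, 0.0, 0.003, 0.001]
force: [0.2, -0.0, -0.2]
grip_width: 0.0002
grip_force: 0.0
```

```bash
python3 b.py
python3 - <<'E'
from h import *
cv2.imwrite("pics/end.png",robot.camera("scene")["image"])
E
```

```text
[ 0.49546971 -0.24732479  0.20477398] [ 0.21923338 -0.04655537 -0.21192516]
scene [245.05208333 190.75      ] 96 [ 0.56329991 -0.26064116  0.092     ]
```

View pics/end.png

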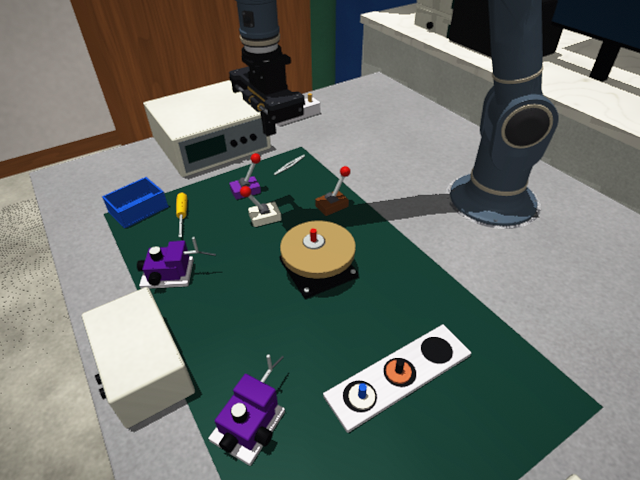

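The final scene shows the disc in the pocket at (313,237), the lever thrown over with its ball at (245,191), and the other two discs in place.

```bash
python3 -c "
from plant import robot
print(robot.hand_in())"
```

```text
the job is handed in; nothing more can be done
None
```

I handed the job in at about 16 s of the 72 s allowed: the reference disc is in the pocket and released, the valve lever is over to its stop, and the other two discs look undisturbed, but the hand-in returned no verdict.

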